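# Complete the row on the jar mixer and throw its guard lever

## Robot

A 6-joint arm with a two-finger parallel gripper is mounted at the origin on the work surface. World frame = base frame: x ahead of the robot, y to its left, z up, the work surface at z = 0. Lengths are in m, angles in rad, forces in N, time in s.
With the tool pointing down it reaches from about 0.25 to 0.8 m from the base axis. Payload 3.9 kg.
Tool frame: the origin (TCP) lies on the centre line of the jaws, within the pads' length; the fingertips stand 19 mm ahead of it and the grasp point (between the pads) is the TCP; y points along the fingers, x is the direction in which the jaws open and shut, and the axes are right-handed (so a half turn about y gives the same grasp; the last joint's range is limited). The gripper opens to 85 mm and grips with 20 to 120 N. Pads are 22 mm wide; open, the fingers measure 114 mm over their backs; the gripper's body (76 mm by 85 mm) begins 54 mm behind the grasp point. The pads swing forward as they close: fully open they stand 13 mm farther back than shut.
Start: joints at [1.338, 0.26, -0.138, 1.173, 0, 1.571], TCP at [0.121, 0.511, 0.25] pointing down, gripper open.
Joint ranges: [-2.78, 2.78], [-0.83, 1.72], [-1.28, 1.37], [-1.9, 2.12], [-1.57, 1.48], [-3.14, 3.14]. Speed limits (rad/s): [2.57, 2.57, 3.14, 3.14, 3.14, 3.14].

## Interface

Orientations are given as a unit quaternion [w, x, y, z].
In Python, from cell import * gives the robot as it stands. The module is installed in compiled form; this text tells all that it offers.
- The arm moves only by the tool apply_moves, never from a script. Its arguments are lists of equal length, an entry for each row: "angular": the turn, a rotation vector about the world's x, y, z in degrees, a list of three; "dp": the shift along the world's x, y, z in mm, a list of three; "jaw": the opening in per cent of the stroke, from 0 (shut) to 100 (fully open). A call has 1 to 12 rows; each row is the pose to reach, as a shift and turn from the pose commanded when the call began; what a row does not reach only later rows make up. A row lasts 1/8 s, in which the tool goes at most 62.5 mm and 10.7 degrees, less where a joint would pass 70% of its speed; a pose out of reach is approached as far as the arm can. A call with a gripper value outside its range is refused whole. The fingers move at their own pace and stop on an object; the grip force is fixed at half the most. Time passes only in rows, so rows that repeat a pose let the fingers close. It gives the time, the measured TCP pose, the force and the opening at its end, in the units of the state.
- get_state(): the state, without advancing time (a new reading comes with each control period).
- camera(name): name is "scene" or "side" or "wrist"; returns a dict with "pixels" (400x640x3 uint8, red, green, blue), "fx", "fy", "cx", "cy" (pixels), "R" (3x3) and "t" (3): a world point X has camera coordinates R X + t; the wrist camera has in their place "T_tool_cam" (4x4, takes a point from camera to tool coordinates, whose origin is the TCP and whose axes are the tool frame's). Camera axes: x right, y down, z forward; pixel columns grow to the right and rows downward; lengths in m; the calibration is good to about 2 mm. The wrist camera is an equidistant fisheye: a pixel r from the principal point sees the ray r / f radians off the axis. A picture is of the moment at which its call begins: read the wrist's pose just before it. There is no depth.
- finish_job(): hands the job in, once; it reports no verdict.
The state is a dict: "time_s": time; "qpos": joint angles; "qvel": joint speeds; "joint_torque": joint torques, N m; "eef_pos": TCP position; "ee_rot": TCP orientation; "contact_force": force on the tool from outside, world axes, zero at the start; "wrist_torque": the same for the moment, N m; "width": finger opening in m.
Only numpy, scipy, OpenCV 4.12 (cv2) and the standard library are available. Lean on these libraries where they do the work, as an engineer would, in place of code of your own. Each camera call takes 0.05 s, during which the arm holds its last target. There are 200 camera calls.

## Task

Get the blue jar mixer ready to run: stand the stray amber jar from the bench on the mixer's empty round pad, centred and upright so that it completes the neat row of three, setting it down rather than dropping it and leaving the other two jars where they stand. Then throw the mixer's lever, which brings up the guard rail: push it sideways out of its notch, along the slot, and fully home in the notch that the black arrow on the gate plate points at. Leave the other things on the bench as they are.

Things in the scene. Friction and masses are not known exactly. Their poses are not given: they have to be found in the camera images.
- mixer: fixed jar mixer: blue platform 190 (x) x 370 (y) mm, top 30 mm above the bench. Origin: centre of its underside; x away from the robot at yaw 0. Left part: three rubber pads (54 mm across) in a row at x = +40, y = +11, +73, +135 mm; clear fence behind at x = +68 mm, 65 mm high. Right part: hollow lever housing, x -58 to +58, y -182 to -95 mm; lever pivot at (0, -125, 20) mm
- rail (a joint): guard rail in front of the row, m: steel bar 10 mm thick along y, top 68 mm above the bench; 0 = open (at x = -28 mm of the mixer), grows as the lever drives it towards the jars; 0.018 at the middle notch, 0.036 at the far notch (then 4 mm short of a well-placed jar)
- gate: steel gate plate on the lever housing, 6 mm thick, top 113 mm above the bench; axes as the mixer's, origin at the plate's middle above the lever's pivot. Slot along x, 18 mm wide, centre line y = +8 mm, x from -39 to +39 mm. Three notches 18 mm wide open from it towards -y at x = -30 (lever starts here), 0 and +30 mm, with 12 mm teeth between; the rod rests in them at y = -9 mm
- lever_swing (a joint): lever's swing along the slot, rad: about 0 in the near notch (nearest the robot), 0.32 at the middle notch, 0.64 at the far notch; grows as the knob goes towards the mixer's +x. Stiff: about 2.5 N at the knob, stays where left
- lever_side (a joint): lever's sideways lean, rad: 0 = fully home in a notch (knob towards the mixer's -y), 0.2 = in the slot against its far wall (knob towards +y); it can pass the teeth above about 0.16. About 1.6 N at the knob, stays where left
- lever_knob (a point): centre of the lever's black pear-shaped knob (33 mm across, 54 mm tall, steel rod 10 mm below it), 168 mm from the pivot; the knob reaches 18 mm above and 36 mm below this point. About 180 mm above the bench
- lever_rod (a point): point on the lever's 10 mm rod where it passes through the gate plate, 90 mm from the pivot
- pointer: black arrow 30 mm long, 19 mm wide, 4 mm high, fixed on the gate plate on the -y side of the marked notch and pointing at it (+y); it marks either the middle or the far notch. The other of the two has a round black stud (12 mm) instead. Origin: centre of the arrow's underside
- marked_notch (a point): centre of the rod's resting place at the bottom of the marked notch, at the level of the gate plate (110 mm above the bench)
- free_place: the empty pad: centre of its top, 30 mm above the bench. It is one of the three pads; axes as the mixer's
- jar1: the stray jar on the bench: amber jar with white label and white cap, 46 mm across (cap 43 mm), 98 mm tall, 0.16 kg. Origin: centre of its underside
- jar2: one of two jars of the same kind already on the mixer's pads. Origin: centre of its underside
- jar3: the other jar already on the mixer's pads. Origin: centre of its underside
- timer: bystander: white bench timer, 62 mm wide, 75 mm high
- pot: bystander: squat white pot with lid, 72 mm across, 58 mm high
- marker: bystander: white marker pen with black cap lying on the bench, 137 mm long
- tip_box: bystander: pipette tip box with clear lid, 80 x 120 mm, 67 mm high
- beaker: bystander: clear plastic beaker, 68 mm across the rim, 85 mm high

How it is judged:
On the way, in this order (a step that is already met when the one before it is completed fails the run):
1. the stray jar stands released on the empty pad (horizontal distance between jar1 and free_place below 0.01 m and height (world z) of jar1 below 0.034 m and angle between jar1's own z axis and vertical below 0.1 rad and linear speed of jar1 below 0.03 m/s and contact force between the fingers and jar1 below 0.1 N), for 0.2 s.
2. the lever is home in the notch that the arrow points at (horizontal distance between lever_rod and marked_notch below 0.01 m and value of joint lever_side below 0.06 rad), for 0.2 s.
At the end, for the whole second after the job is handed in: Stray jar upright, at rest and released within 10 mm of the centre of the empty pad; the other two jars upright within 12 mm of where they were; lever at rest in the notch the arrow points at, its rod within 10 mm of the resting place and within 0.06 rad of fully home sideways (all of step 1 and all of step 2 and velocity of joint each of lever_side, lever_swing below 0.05 rad/s and distance of each of jar2, jar3 from where it was at the start of the episode below 0.012 m and angle between each of jar2, jar3's own z axis and vertical below 0.1 rad); the robot touches nothing.
It fails at once if the stray jar is dropped (falls faster than 0.6 m/s out of the fingers) (linear speed of jar1 above 0.6 m/s and contact force between the fingers and jar1 below 0.05 N).
It fails at once if a jar is tipped over (angle between any of jar1, jar2, jar3's own z axis and vertical above 0.7 rad).
It fails at once if one of the other two jars is shifted by more than 20 mm (distance of any of jar2, jar3 from where it was at the start of the episode above 0.02 m).
It fails at once if a bystander is moved by more than 30 mm (distance of any of timer, pot, marker, tip_box, beaker from where it was at the start of the episode above 0.03 m).
It also fails if it takes over 72 s, if anything falls off the work surface, if the arm or the gripper's body presses on something with over 40 N, if the wrist force passes 120 N, or if a joint passes its speed limit or range.

## Working session

There is one attempt and no reset: what is moved stays moved. The work goes in short steps, Python scripts to look and compute and a tool call to move; the robot and the scene stay as the last step left them, time stands still between calls to the robot, and variables do not carry over. Pictures are saved under pics/ and viewed, about 8 in all and at most 12, crops included, and the job is handed in when it is done.

Besides the shell and the picture viewer there is one more tool, called after "Request:" as name(argument=value, ...), one argument or row to a line, values as JSON. apply_moves: Moves the arm, as the interface text tells. Its arguments: {"type":"object","properties":{"angular":{"type":"array"},"dp":{"type":"array"},"jaw":{"type":"array"}},"required":["angular","dp","jaw"]}

```bash
mkdir -p pics; cat > h.py <<'E'
from cell import *
import numpy as np, cv2, json
def snap(n,f):
    s=get_state(); c=camera(n)
    cv2.imwrite(f'pics/{f}.png',cv2.cvtColor(np.asarray(c['pixels']),cv2.COLOR_RGB2BGR))
    d={k:np.asarray(v).tolist() for k,v in c.items() if k!='pixels'}; d['s']={k:np.asarray(v).tolist() for k,v in s.items()}
    json.dump(d,open(f'pics/{f}.json','w')); return c,s
def ld(f): return json.load(open(f'pics/{f}.json'))
def ray(d,u,v):
    R=np.array(d['R']);t=np.array(d['t'])
    r=R.T@np.array([(u-d['cx'])/d['fx'],(v-d['cy'])/d['fy'],1]); return -R.T@t,r
def at_z(d,u,v,z):
    o,r=ray(d,u,v); return o+r*(z-o[2])/r[2]
def proj(d,X):
    c=np.array(d['R'])@np.array(X)+np.array(d['t']); return np.array([d['fx']*c[0]/c[2]+d['cx'],d['fy']*c[1]/c[2]+d['cy']])
E
python3 - <<'E'
from h import *
for n in('scene','side'):
    c,s=snap(n,n+'0'); print(n,c['fx'],c['cx'],c['cy'],np.round(c['R'],3).tolist(),np.round(c['t'],3))
print(s)
E
```

```text
scene 365.06484824215715 327.9010445748326 202.88273007282243 [[0.666, 0.746, -0.001], [0.592, -0.53, -0.608], [-0.454, 0.404, -0.794]] [-0.385 -0.195  1.402]
side 392.61467094316265 320.03488473366616 201.2854722122944 [[0.905, -0.426, -0.007], [-0.289, -0.603, -0.744], [0.313, 0.675, -0.669]] [-0.447  0.311  0.881]
{'time_s': 0.05, 'qpos': array([ 1.33800766e+00,  2.60660519e-01, -1.39330071e-01,  1.17267525e+00,
       -6.27303577e-06,  1.57082292e+00]), 'qvel': array([ 0.00012218, -0.00028362,  0.00201114, -0.00051114,  0.00114638,
        0.00057098]), 'joint_torque': array([ 3.09179486e-04, -4.06885886e+01,  2.54799646e+01,  1.03157689e-02,
        1.05592717e-04, -3.91864514e-07]), 'eef_pos': array([0.1209736 , 0.51024196, 0.24949192]), 'ee_rot': array([-0.55427666,  0.55510003,  0.43802639, -0.43906061]), 'contact_force': array([-0.4018089 , -0.01554645,  0.10782908]), 'wrist_torque': array([0.00764627, 0.01928007, 0.04201102]), 'width': 0.08551681437249098}
```

View pics/scene0.png

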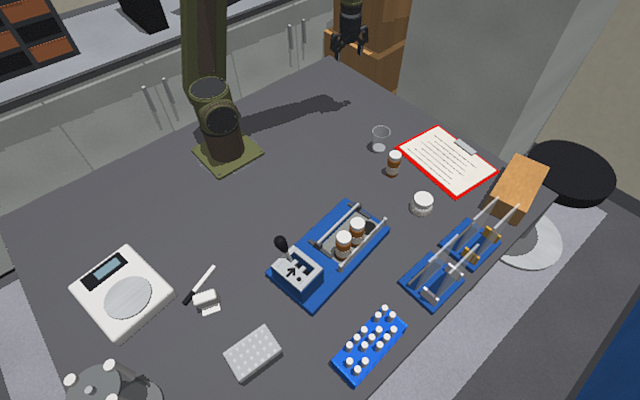

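View pics/side0.png

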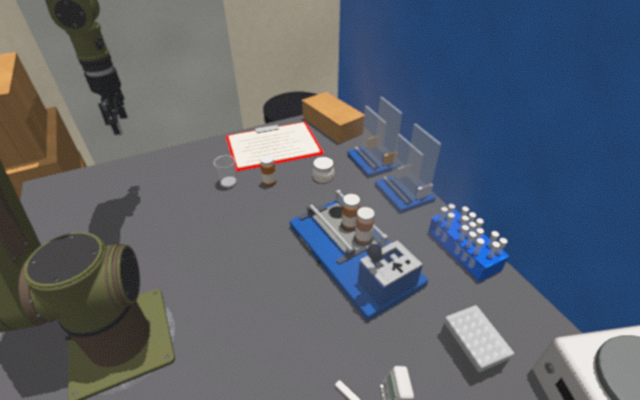

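```bash
python3 - <<'E'
import cv2,numpy as np
a=cv2.imread('pics/scene0.png')[190:320,255:400];b=cv2.imread('pics/side0.png')[180:320,280:435]
c=cv2.imread('pics/scene0.png')[120:220,360:440];d=cv2.imread('pics/side0.png')[145:215,205:345]
cv=np.zeros((600,800,3),np.uint8)
def put(i,f,y,x):
    j=cv2.resize(i,None,fx=f,fy=f,interpolation=cv2.INTER_CUBIC); cv[y:y+j.shape[0],x:x+j.shape[1]]=j[:600-y,:800-x]
put(a,2.7,0,0);put(b,2.5,0,400);put(c,2.2,360,0);put(d,2.5,360,400)
cv2.imwrite('pics/comp.png',cv)
E
```

```text
(no output)
```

View pics/comp.png

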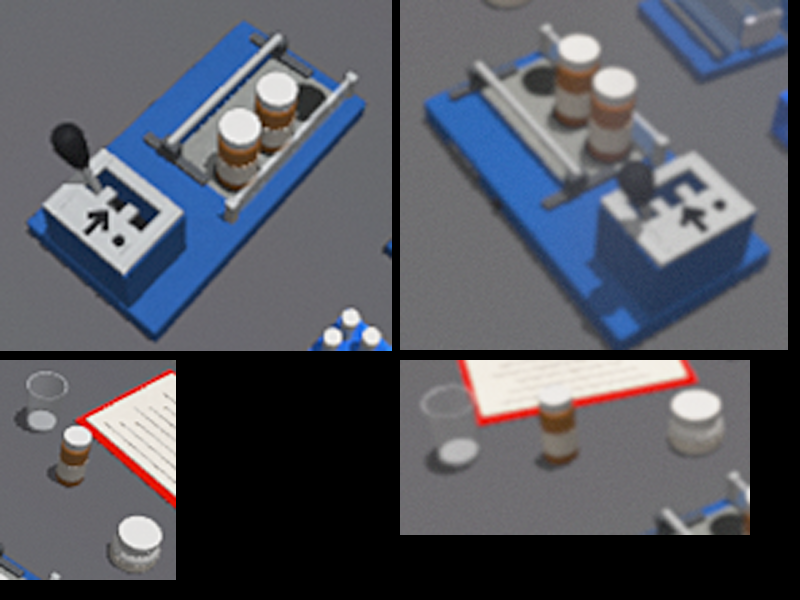

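```bash
cat > fit.py <<'E'
from h import *
from scipy.optimize import least_squares
S=ld('scene0');D=ld('side0')
s=lambda x,y:(255+x/2.7,190+y/2.7); d=lambda x,y:(280+(x-400)/2.5,180+y/2.5)
O=[(S,s(28,224),(-95,-185,30)),(S,s(152,326),(95,-185,30)),(S,s(245,24),(-95,185,30)),(S,s(364,104),(95,185,30)),
(S,s(277,86),(40,73,128)),(S,s(239,123),(40,11,128)),(D,d(579,48),(40,73,128)),(D,d(614,83),(40,11,128)),(D,d(425,105),(-95,185,30)),(D,d(768,249),(95,-185,30)),(D,d(542,80),(40,135,30))]
def W(p,X):
    c,n=np.cos(p[2]),np.sin(p[2]);X=np.array(X)/1000
    return np.array([p[0]+c*X[0]-n*X[1],p[1]+n*X[0]+c*X[1],X[2]])
if __name__=='__main__':
    r=lambda p:np.concatenate([proj(k,W(p,X))-uv for k,uv,X in O])
    q=least_squares(r,[.5,.2,0],loss='soft_l1');print(q.x,np.round(r(q.x).reshape(-1,2),1).tolist())
    p=q.x; print('pad',W(p,(40,135,30)))
    print('cap2',at_z(S,*s(277,86),.128),at_z(D,*d(579,48),.128),W(p,(40,73,128)))
    print('cap3',at_z(S,*s(239,123),.128),at_z(D,*d(614,83),.128),W(p,(40,11,128)))
    cs=lambda x,y:(360+x/2.2,120+(y-360)/2.2);cd=lambda x,y:(205+(x-400)/2.5,145+(y-360)/2.5)
    print('jar1',at_z(S,*cs(77,436),.098),at_z(D,*cd(556,396),.098))
    for n,a,b,z in(('beak',(42,420),(459,453),0),('pot',(139,530),(696,405),.058)):print(n,at_z(S,*cs(*a),z),at_z(D,*cd(*b),z))
E
python3 fit.py
```

```text
[ 0.59011267 -0.00392717  0.11918525] [[-2.1, -1.8], [-0.3, 2.6], [-1.0, -2.5], [1.1, -1.0], [-0.5, 0.6], [-0.4, 0.7], [-0.2, -0.7], [-0.1, -1.1], [-1.5, -3.0], [1.7, -0.3], [0.7, -0.3]]
pad [0.61377697 0.13487125 0.03      ]
cap2 [0.62066406 0.07599925 0.128     ] [0.62019534 0.07048537 0.128     ] [0.62114897 0.07331109 0.128     ]
cap3 [0.62751803 0.01405346 0.128     ] [0.62657938 0.00811472 0.128     ] [0.62852097 0.01175092 0.128     ]
jar1 [0.49313544 0.38476571 0.098     ] [0.49071862 0.37686372 0.098     ]
beak [3.69107154e-01 4.52314564e-01 1.11022302e-16] [0.36922828 0.44401157 0.        ]
pot [0.66286005 0.34104037 0.058     ] [0.6631917  0.33316355 0.058     ]
```

```bash
python3 - <<'E'
from fit import *
from scipy.spatial.transform import Rotation as Ro
st=get_state();q=st['ee_rot'];R=Ro.from_quat([q[1],q[2],q[3],q[0]]);print(np.round(R.as_matrix(),3))
yaw=.119
for sg in(1,-1):
    X=sg*np.array([np.cos(yaw),np.sin(yaw),0]);Y=np.array([0,0,-1.]);T=np.column_stack([X,Y,np.cross(X,Y)])
    print(sg,np.round(np.degrees((Ro.from_matrix(T)*R.inv()).as_rotvec()),1))
c=camera('wrist');print({k:np.round(v,3).tolist() for k,v in c.items() if k!='pixels'})
p=[.5901,-.0039,.1192]
for X in((68,-10,65),(68,-10,95),(68,180,65),(68,180,95)):
    u=proj(S,W(p,X));v=proj(D,W(p,X));print(X,(u-[255,190])*2.7,(v-[280,180])*2.5+[400,0])
E
```

```text
[[ 0.231 -0.    -0.973]
 [ 0.973 -0.002  0.231]
 [-0.002 -1.     0.   ]]
1 [  0.1  -0.1 -69.8]
-1 [1.000e-01 1.000e-01 1.102e+02]
{'fx': 309.707, 'fy': 309.707, 'cx': 321.101, 'cy': 199.212, 'T_tool_cam': [[1.0, 0.0, 0.0, 0.001], [-0.0, -0.313, 0.95, -0.125], [0.0, -0.95, -0.313, 0.08], [0.0, 0.0, 0.0, 1.0]]}
(68, -10, 65) [243.67354756 183.90749836] [642.79396677 125.08208473]
(68, -10, 95) [244.72073132 169.83685826] [645.41036044 105.02589244]
(68, 180, 65) [349.2363917   74.19396973] [542.75524124  26.91014425]
(68, 180, 95) [352.46505026  58.86616917] [543.33530024   7.241496  ]
```

Request:
apply_moves(
  angular=[
    [0,0,-7],
    [0,0,-14],
    [0,0,-21],
    [0,0,-28],
    [0,0,-35],
    [0,0,-42],
    [0,0,-49],
    [0,0,-56],
    [0,0,-63],
    [0,0,-69.8],
    [0,0,-69.8],
    [0,0,-69.8],
  ],
  dp=[
    [37,-13,0],
    [74,-26,0],
    [111,-39,0],
    [148,-52,0],
    [185,-65,0],
    [222,-78,0],
    [259,-91,0],
    [296,-104,0],
    [333,-117,0],
    [371,-129,0],
    [371,-129,0],
    [371,-129,0],
  ],
  jaw=[100,100,100,100,100,100,100,100,100,100,100,100],
)

```text
time_s: 1.65
eef_pos: [0.4916, 0.3816, 0.2498]
ee_rot: [-0.706, 0.706, 0.042, -0.043]
contact_force: [0.4, -0.5, -0.1]
width: 0.0854
```

```bash
cat >> h.py <<'E'
from scipy.spatial.transform import Rotation as Ro
def wray(d,u,v):
    s=d['s'];q=s['ee_rot'];R=Ro.from_quat([q[1],q[2],q[3],q[0]]).as_matrix();T=np.array(d['T_tool_cam'])
    a=np.array([u-d['cx'],v-d['cy']]);r=np.hypot(*a);th=r/d['fx'];k=np.array([*(a/r*np.sin(th)),np.cos(th)])
    return R@T[:3,3]+np.array(s['eef_pos']),R@T[:3,:3]@k
def w_z(d,u,v,z):
    o,r=wray(d,u,v);return o+r*(z-o[2])/r[2]
def wproj(d,X):
    s=d['s'];q=s['ee_rot'];R=Ro.from_quat([q[1],q[2],q[3],q[0]]).as_matrix();T=np.array(d['T_tool_cam'])
    c=T[:3,:3].T@(R.T@(np.array(X)-s['eef_pos'])-T[:3,3]);rh=np.hypot(c[0],c[1]);th=np.arctan2(rh,c[2])
    return np.array([d['cx'],d['cy']])+d['fx']*th*c[:2]/rh
E
python3 -c "
from h import *
c,s=snap('wrist','w1');print(s['eef_pos'],s['ee_rot'],s['qpos'],s['time_s'])"
```

```text
[0.49157096 0.38163117 0.24976049] [-0.70565727  0.70600454  0.04191562 -0.04299403] [6.59932366e-01 4.31497072e-01 1.18011567e-01 1.25884691e+00
 4.55586540e-04 2.11057566e+00] 1.65
```

View pics/w1.png

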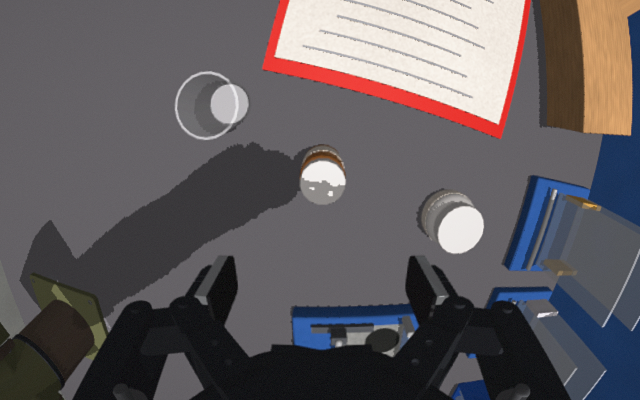

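```bash
python3 -c "
from h import *
d=ld('w1')
print('cap',w_z(d,323,182.5,.098),'pad',w_z(d,382,341,.03),'corners',w_z(d,292,311,.03),w_z(d,413,307,.03))
im=cv2.imread('pics/w1.png').astype(int);m=(im.min(2)>120);m[:,:290]=0;m[:,355:]=0;m[:140]=0;m[215:]=0
ys,xs=np.nonzero(m);print(xs.min(),xs.max(),ys.min(),ys.max())
from fit import W
p=[.5901,-.0039,.1192]
for X in((40,135,30),(-95,185,30),(95,185,30)):print(W(p,X))
"
```

```text
cap [0.49289768 0.38841752 0.098     ] pad [0.61570239 0.13412847 0.03      ] corners [0.47501322 0.18074915 0.03      ] [0.64640681 0.20376092 0.03      ]
301 345 150 204
[0.61376224 0.13489877 0.03      ]
[0.4737743  0.16849005 0.03      ]
[0.66242607 0.19108446 0.03      ]
```

Request:
apply_moves(
  angular=[
    [0,0,0],
    [0,0,0],
    [0,0,0],
    [0,0,0],
    [0,0,0],
    [0,0,0],
    [0,0,0],
    [0,0,0],
    [0,0,0],
    [0,0,0],
    [0,0,0],
    [0,0,0],
  ],
  dp=[
    [2,4,-40],
    [2,4,-80],
    [2,4,-120],
    [2,4,-150],
    [2,4,-170],
    [2,4,-180],
    [2,4,-180],
    [2,4,-180],
    [2,4,-180],
    [2,4,-180],
    [2,4,-180],
    [2,4,-180],
  ],
  jaw=[100,100,100,100,100,100,100,0,0,0,0,0],
)

```text
time_s: 3.2
eef_pos: [0.4944, 0.3863, 0.0717]
ee_rot: [0.706, -0.705, -0.043, 0.042]
contact_force: [-1.5, -0.8, 5.5]
width: 0.0442
```

Request:
apply_moves(
  angular=[
    [0,0,0],
    [0,0,0],
    [0,0,0],
    [0,0,0],
    [0,0,0],
    [0,0,0],
    [0,0,0],
    [0,0,0],
  ],
  dp=[
    [0,0,0],
    [0,0,5],
    [0,0,20],
    [0,0,45],
    [0,0,70],
    [0,0,90],
    [0,0,90],
    [0,0,90],
  ],
  jaw=[0,0,0,0,0,0,0,0],
)

```text
time_s: 4.2
eef_pos: [0.4939, 0.3856, 0.1599]
ee_rot: [-0.706, 0.706, 0.042, -0.042]
contact_force: [-0.5, 0.1, -1.8]
width: 0.0441
```

```bash
python3 -c "
from h import *
c,s=snap('wrist','w2');print(s['eef_pos'],s['ee_rot'],s['width'],s['time_s'],s['contact_force'])
snap('side','s2');snap('scene','c2')"
```

```text
[0.49387144 0.38557621 0.15990538] [-0.70570866  0.70597346  0.04210259 -0.04247516] 0.044135778396386154 4.2 [-0.52405232  0.07453565 -1.80240834]
```

View pics/w2.png

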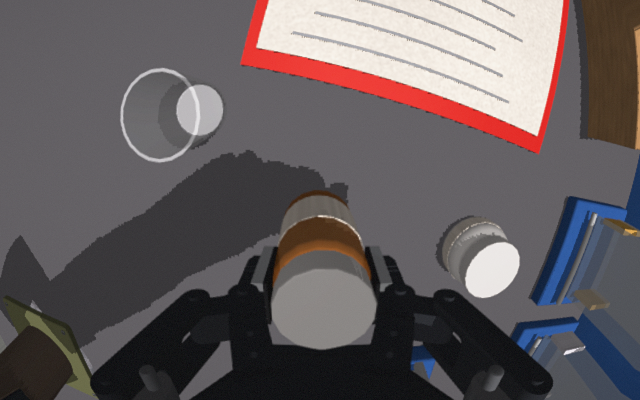

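```bash
python3 -c "
from h import *
d=ld('w2');e=np.array(d['s']['eef_pos'])
a=np.linspace(0,6.283,73)
for dy in(-4,0,4):
  for r,h in((21.5,98),(23,0)):
    P=np.array([wproj(d,e+np.array([r*np.cos(t),dy+r*np.sin(t),h-71.7])/1000) for t in a]);print(dy,h,P.min(0).round(1),P.max(0).round(1))
"
```

```text
-4 98 [266.4 279.3] [370.7 356.8]
-4 0 [286.4 196. ] [352.8 256.9]
0 98 [266.6 270.3] [372.7 351. ]
0 0 [286.9 190.2] [353.7 252. ]
4 98 [266.9 261. ] [374.8 344.9]
4 0 [287.3 184.5] [354.6 247.1]
```

Request:
apply_moves(
  angular=[
    [0,0,0],
    [0,0,0],
    [0,0,0],
    [0,0,0],
    [0,0,0],
    [0,0,0],
    [0,0,0],
    [0,0,0],
    [0,0,0],
    [0,0,0],
    [0,0,0],
  ],
  dp=[
    [0,-5,15],
    [-3,-20,35],
    [-5,-45,55],
    [-9,-70,75],
    [-13,-95,90],
    [-16,-120,100],
    [-20,-145,100],
    [-22,-165,100],
    [-24,-175,100],
    [-24,-175,100],
    [-24,-175,100],
  ],
  jaw=[0,0,0,0,0,0,0,0,0,0,0],
)

```text
time_s: 5.72
eef_pos: [0.4703, 0.2113, 0.26]
ee_rot: [0.706, -0.706, -0.042, 0.043]
contact_force: [0.6, 0.7, -1.2]
width: 0.0442
```

```bash
python3 -c "
from h import *
c,s=snap('wrist','w3');print(s['eef_pos'],s['ee_rot'],s['width'],s['time_s'])
im=cv2.imread('pics/w3.png');cv2.imwrite('pics/w3c.png',cv2.resize(im[150:400,240:640],None,fx=2,fy=2,interpolation=cv2.INTER_CUBIC))"
```

```text
[0.47028568 0.2113245  0.26001236] [ 0.70595027 -0.70570856 -0.04240527  0.04256097] 0.04423720389647823 5.725
```

View pics/w3c.png

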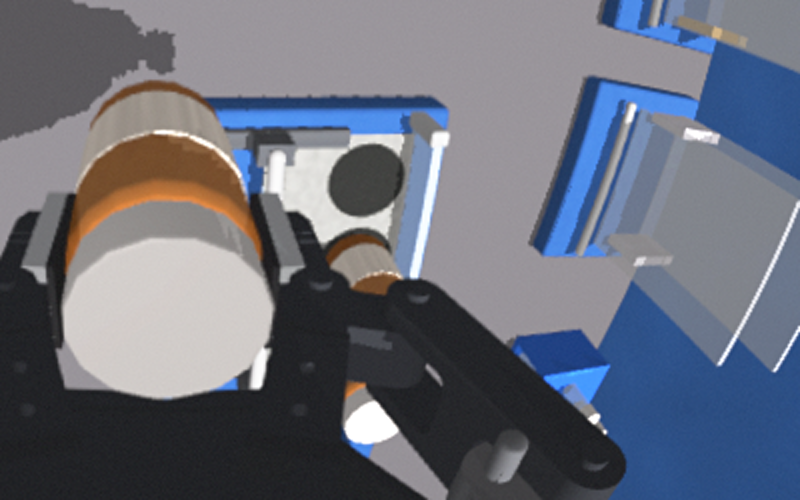

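```bash
python3 -c "
from h import *
from fit import *
d=ld('w3')
print('pad',w_z(d,240+366.5/2,150+179.5/2,.03),w_z(d,240+329/2,240,.03),w_z(d,240+404/2,240,.03))
# next pad arc + corner
print('corner',w_z(d,240+448/2,150+108/2,.03),'edge L',w_z(d,240+240/2,150+107/2,.03))
# all-camera fit with per-camera xy bias: scene only
r=lambda p:np.concatenate([proj(k,W(p,X))-uv for k,uv,X in O if k is S])
q=least_squares(r,[.59,0,.12],loss='soft_l1');print(q.x,W(q.x,(40,135,30)),W(q.x,(95,185,30)))
print('w1 pad',w_z(ld('w1'),382,341,.03),'w1 edge bottom',w_z(ld('w1'),292,308,0),w_z(ld('w1'),413,304,0))
"
```

```text
pad [0.6155624 0.1366518 0.03     ] [0.58957274 0.13388953 0.03      ] [0.64292506 0.13865411 0.03      ]
corner [0.6612464  0.19222278 0.03      ] edge L [0.52279967 0.17655474 0.03      ]
[ 0.59092337 -0.00251817  0.11836146] [0.61470199 0.13626071 0.03      ] [0.66341291 0.19240557 0.03      ]
w1 pad [0.61570239 0.13412847 0.03      ] w1 edge bottom [0.47393282 0.1621567  0.        ] [0.65900264 0.18713154 0.        ]
```

Request:
apply_moves(
  angular=[
    [0,0,0],
    [0,0,0],
    [0,0,0],
    [0,0,0],
    [0,0,0],
    [0,0,0],
    [0,0,0],
    [0,0,0],
    [0,0,0],
    [0,0,0],
    [0,0,0],
    [0,0,0],
  ],
  dp=[
    [20,-10,0],
    [50,-26,0],
    [85,-44,-5],
    [115,-60,-15],
    [135,-70,-30],
    [145,-75,-50],
    [145,-75,-75],
    [145,-75,-100],
    [145,-75,-120],
    [145,-75,-135],
    [145,-75,-146],
    [145,-75,-146],
  ],
  jaw=[0,0,0,0,0,0,0,0,0,0,0,0],
)

```text
time_s: 7.28
eef_pos: [0.6146, 0.1358, 0.1134]
ee_rot: [-0.706, 0.706, 0.042, -0.043]
contact_force: [-0.2, -0.1, -1.8]
width: 0.0442
```

```bash
python3 - <<'E'
from h import *
c,s=snap('scene','c4');print(s['eef_pos'],s['ee_rot'],s['width'],s['time_s'],s['contact_force']);snap('side','s4');snap('wrist','w4')
a=cv2.imread('pics/c4.png')[150:270,310:410];b=cv2.imread('pics/s4.png')[120:260,280:420]
f=lambda i,k:cv2.resize(i,None,fx=k,fy=k,interpolation=cv2.INTER_CUBIC)
A=f(a,4);B=f(b,2.85)[:399]; o=np.zeros((480,800,3),np.uint8);o[:480,:400]=A;o[:B.shape[0],400:400+B.shape[1]]=B[:,:400];cv2.imwrite('pics/comp4.png',o)
E
```

```text
[0.61464324 0.1357694  0.1134207 ] [-0.7057433   0.70592859  0.04181536 -0.04292663] 0.04417653329159866 7.275 [-0.19046583 -0.1415419  -1.79744073]
```

View pics/comp4.png

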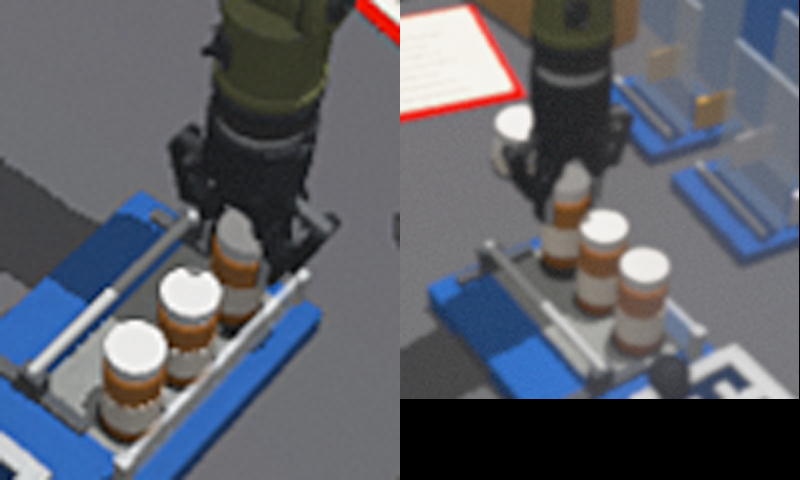

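```bash
python3 - <<'E'
from fit import *
p=[.5912,-.0022,.118]
a=np.linspace(0,6.283,73)
def cyl(k,c,h): 
    P=np.array([proj(k,c+np.array([.023*np.cos(t),.023*np.sin(t),h])) for t in a]);return P.min(0),P.max(0)
for nm,k,o,f,of in(('scene',S,[310,150],4,0),('side',D,[280,120],2.85,400)):
  for X in((40,11,30),(40,73,30),(40,135,30)):
    lo,hi=cyl(k,W(p,X),.0);mid=cyl(k,W(p,X),.03)
    print(nm,X,'bottom row',(hi[1]-o[1])*f,'cols@30mm',(mid[0][0]-o[0])*f+of,(mid[1][0]-o[0])*f+of)
  e=np.array([.6146,.1363,.0417]);lo,hi=cyl(k,e,0);mid=cyl(k,e,.03);print('held bottom',(hi[1]-o[1])*f,(mid[0][0]-o[0])*f+of,(mid[1][0]-o[0])*f+of)
print(W(p,(40,135,30)))
E
```

```text
scene (40, 11, 30) bottom row 441.67259494150335 cols@30mm 101.15910805160934 163.71915315015804
scene (40, 73, 30) bottom row 387.33783836861915 cols@30mm 154.79139134022603 215.82760163306466
scene (40, 135, 30) bottom row 335.6901452643883 cols@30mm 205.74823941318527 265.3347440815494
held bottom 327.3737798829636 206.1929265886813 266.26983937217756
side (40, 11, 30) bottom row 353.5970098990899 cols@30mm 614.1241805830106 663.4785574415858
side (40, 73, 30) bottom row 313.23030666743887 cols@30mm 576.7595395249864 624.2217933438291
side (40, 135, 30) bottom row 275.6723221352556 cols@30mm 541.9545723309221 587.707443268124
held bottom 267.5899186920772 541.8067112088554 587.8931423628628
[0.61502879 0.13657027 0.03      ]
```

Request:
apply_moves(
  angular=[
    [0,0,0],
    [0,0,0],
    [0,0,0],
    [0,0,0],
    [0,0,0],
    [0,0,0],
    [0,0,0],
  ],
  dp=[
    [1,0,-3],
    [1,0,-6],
    [1,0,-8],
    [1,0,-10],
    [1,0,-11],
    [1,0,-12],
    [1,0,-12],
  ],
  jaw=[0,0,0,0,0,0,0],
)

```text
time_s: 8.3
eef_pos: [0.6161, 0.1358, 0.1022]
ee_rot: [-0.706, 0.706, 0.042, -0.042]
contact_force: [-0.8, 0.2, -0.3]
width: 0.0442
```

Request:
apply_moves(
  angular=[
    [0,0,0],
    [0,0,0],
    [0,0,0],
    [0,0,0],
    [0,0,0],
    [0,0,0],
    [0,0,0],
    [0,0,0],
    [0,0,0],
    [0,0,0],
    [0,0,0],
    [0,0,0],
  ],
  dp=[
    [0,0,-0.5],
    [0,0,-0.5],
    [0,0,-0.5],
    [0,0,-0.5],
    [0,0,-0.5],
    [0,0,10],
    [0,0,30],
    [0,0,60],
    [0,0,100],
    [0,0,140],
    [0,0,140],
    [0,0,140],
  ],
  jaw=[20,60,85,85,85,85,85,85,85,50,0,0],
)

```text
time_s: 9.8
eef_pos: [0.616, 0.1358, 0.2425]
ee_rot: [0.706, -0.706, -0.042, 0.042]
contact_force: [0.6, 0.2, 0.6]
width: 0.0179
```

```bash
python3 - <<'E'
from h import *
c,s=snap('scene','c5');print(s['eef_pos'],s['ee_rot'],s['width'],s['time_s'],s['contact_force']);snap('side','s5');snap('wrist','w5')
a=cv2.imread('pics/c5.png')[180:320,255:400];b=cv2.imread('pics/w5.png')
f=lambda i,k:cv2.resize(i,None,fx=k,fy=k,interpolation=cv2.INTER_CUBIC)
A=f(a,2.7);B=cv2.resize(b,(400,250)); o=np.zeros((600,800,3),np.uint8);o[:378,:391]=A[:378,:391];o[:250,400:]=B
C=f(cv2.imread('pics/s5.png')[180:320,280:435],2.5);o[250:600,400:787]=C[:350,:387];cv2.imwrite('pics/comp5.png',o)
E
```

```text
[0.61601904 0.13579935 0.24253288] [ 0.70586034 -0.70581863 -0.04243874  0.04219243] 0.017894128165882678 9.8 [0.63431737 0.18191143 0.57077011]
```

View pics/comp5.png

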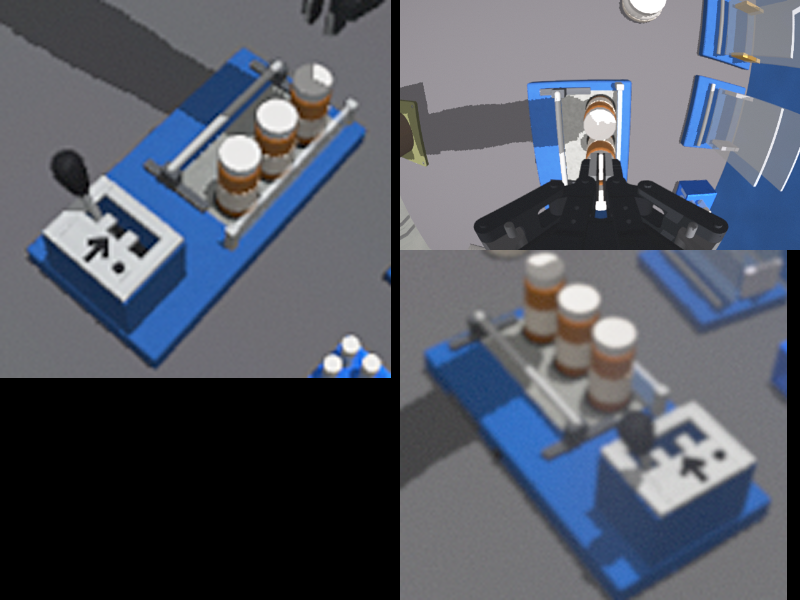

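```bash
python3 - <<'E'
from fit import *
p=[.5912,-.0022,.118]
for n,k in(('scene',S),('side',D)):
    u=proj(k,W(p,(-53,-142,178)));print(n,u,(u-[255,180])*2.7,(u-[280,180])*2.5+[400,250])
for n,X in dict(knob=(-53,-142,178),A=(-53,-188,188),A2=(-53,-150,188),Aend=(-53,-135,188),B0=(-98,-150,188),B1=(-98,-108,188),Bend=(-31,-108,188),C0=(-50,-108,188),C1=(-50,-65,188),C2=(0,-65,188),Cend=(0,-115,188)).items(): print(n,np.round(W(p,X)*1000,1))
E
```

```text
scene [279.19108361 243.24831327] [ 65.31592576 170.77044582] [397.97770904 408.12078317]
side [375.49267072 252.3998706 ] [325.33021093 195.47965062] [638.73167679 430.9996765 ]
knob [ 555.3 -149.5  178. ]
A [ 560.7 -195.1  188. ]
A2 [ 556.2 -157.4  188. ]
Aend [ 554.5 -142.5  188. ]
B0 [ 511.5 -162.7  188. ]
B1 [ 506.6 -121.   188. ]
Bend [ 573.1 -113.1  188. ]
C0 [ 554.3 -115.3  188. ]
C1 [549.2 -72.6 188. ]
C2 [598.9 -66.7 188. ]
Cend [ 604.7 -116.4  188. ]
```

Request:
apply_moves(
  angular=[
    [0,0,0],
    [0,0,0],
    [0,0,0],
    [0,0,0],
    [0,0,0],
    [0,0,0],
    [0,0,0],
    [0,0,0],
    [0,0,0],
    [0,0,0],
    [0,0,0],
    [0,0,0],
  ],
  dp=[
    [-5,-30,18],
    [-12,-75,18],
    [-20,-120,18],
    [-28,-170,18],
    [-36,-215,18],
    [-44,-260,18],
    [-50,-300,18],
    [-55,-325,18],
    [-55,-331,0],
    [-55,-331,-30],
    [-55,-331,-54],
    [-55,-331,-54],
  ],
  jaw=[0,0,0,0,0,0,0,0,0,0,0,0],
)

```text
time_s: 11.45
eef_pos: [0.5589, -0.1945, 0.1853]
ee_rot: [0.707, -0.705, -0.04, 0.044]
contact_force: [-0.2, 0.8, 0.4]
width: -0.0002
```

Request:
apply_moves(
  angular=[
    [0,0,0],
    [0,0,0],
    [0,0,0],
    [0,0,0],
    [0,0,0],
    [0,0,0],
    [0,0,0],
    [0,0,0],
    [0,0,0],
    [0,0,0],
    [0,0,0],
    [0,0,0],
  ],
  dp=[
    [-0.5,5,0],
    [-1,10,0],
    [-2,15,0],
    [-2,20,0],
    [-3,25,0],
    [-3.5,30,0],
    [-4,35,0],
    [-4.5,39,0],
    [-5,43,0],
    [-5.5,46,0],
    [-5.5,48,0],
    [-5.5,48,0],
  ],
  jaw=[0,0,0,0,0,0,0,0,0,0,0,0],
)

```text
time_s: 12.95
eef_pos: [0.5555, -0.147, 0.1882]
ee_rot: [0.706, -0.706, -0.042, 0.042]
contact_force: [-0.3, -0.4, 1.5]
width: 0.0001
```

```bash
cat > view.py <<'E'
from h import *
import sys
n=sys.argv[1];c,s=snap('scene','c'+n);snap('side','s'+n);print(s['eef_pos'],s['contact_force'],s['time_s'])
f=lambda i,k:cv2.resize(i,None,fx=k,fy=k,interpolation=cv2.INTER_CUBIC)
A=f(cv2.imread(f'pics/c{n}.png')[210:310,255:355],4);B=f(cv2.imread(f'pics/s{n}.png')[210:310,335:435],4)
cv2.imwrite(f'pics/comp{n}.png',np.hstack([A,B]))
E
python3 view.py 6
```

```text
[ 0.55554863 -0.14695753  0.18824429] [-0.26792165 -0.39092114  1.48171317] 12.95
```

View pics/comp6.png

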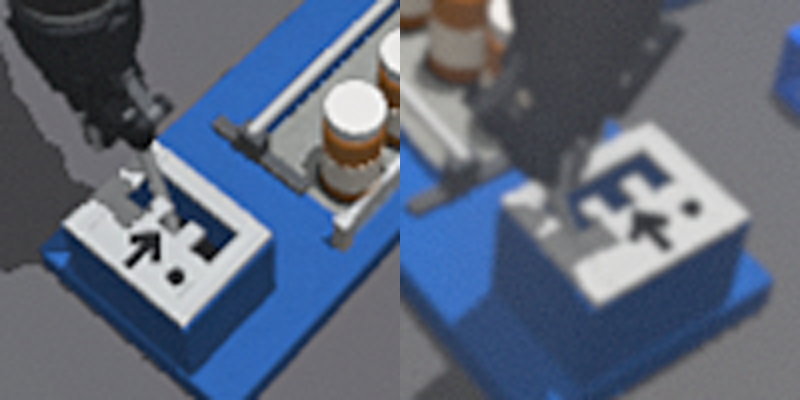

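Request:
apply_moves(
  angular=[
    [0,0,0],
    [0,0,0],
    [0,0,0],
    [0,0,0],
  ],
  dp=[
    [0,2,0],
    [-0.5,4,0],
    [-0.7,5,0],
    [-0.7,5,0],
  ],
  jaw=[0,0,0,0],
)

```text
time_s: 13.55
eef_pos: [0.555, -0.1426, 0.1883]
ee_rot: [-0.705, 0.706, 0.042, -0.042]
contact_force: [0.3, -4.2, 0.3]
width: -0.0
```

Request:
apply_moves(
  angular=[
    [0,0,0],
    [0,0,0],
    [0,0,0],
  ],
  dp=[
    [0,1,0],
    [0,2,0],
    [0,2,0],
  ],
  jaw=[0,0,0],
)

```text
time_s: 13.92
eef_pos: [0.555, -0.142, 0.1883]
ee_rot: [-0.704, 0.707, 0.042, -0.042]
contact_force: [0.1, -7.7, -0.4]
width: -0.0002
```

Request:
apply_moves(
  angular=[
    [0,0,0],
    [0,0,0],
    [0,0,0],
    [0,0,0],
    [0,0,0],
    [0,0,0],
    [0,0,0],
    [0,0,0],
    [0,0,0],
  ],
  dp=[
    [1,-10,0],
    [1,-17,0],
    [-15,-20,0],
    [-35,-22,0],
    [-48,-22,0],
    [-50,-5,0],
    [-51,12,0],
    [-51,19,0],
    [-51,19,0],
  ],
  jaw=[0,0,0,0,0,0,0,0,0],
)

```text
time_s: 15.05
eef_pos: [0.5044, -0.1202, 0.1884]
ee_rot: [-0.706, 0.706, 0.043, -0.043]
contact_force: [0.0, 0.3, 0.3]
width: 0.0001
```

Request:
apply_moves(
  angular=[
    [0,0,0],
    [0,0,0],
    [0,0,0],
    [0,0,0],
    [0,0,0],
    [0,0,0],
    [0,0,0],
    [0,0,0],
    [0,0,0],
    [0,0,0],
    [0,0,0],
    [0,0,0],
  ],
  dp=[
    [7,1,0],
    [14,2,0],
    [21,3,0],
    [28,4,0],
    [34,4,0],
    [40,5,0],
    [46,6,0],
    [52,6,0],
    [57,7,0],
    [61,7,0],
    [63,8,0],
    [63,8,0],
  ],
  jaw=[0,0,0,0,0,0,0,0,0,0,0,0],
)

```text
time_s: 16.55
eef_pos: [0.5673, -0.1132, 0.1883]
ee_rot: [-0.706, 0.706, 0.043, -0.042]
contact_force: [-1.0, -0.2, 0.4]
width: 0.0
```

```bash
python3 view.py 7
```

```text
[ 0.56733589 -0.1132294   0.18825515] [-0.96279302 -0.15427318  0.36993922] 16.55
```

View pics/comp7.png

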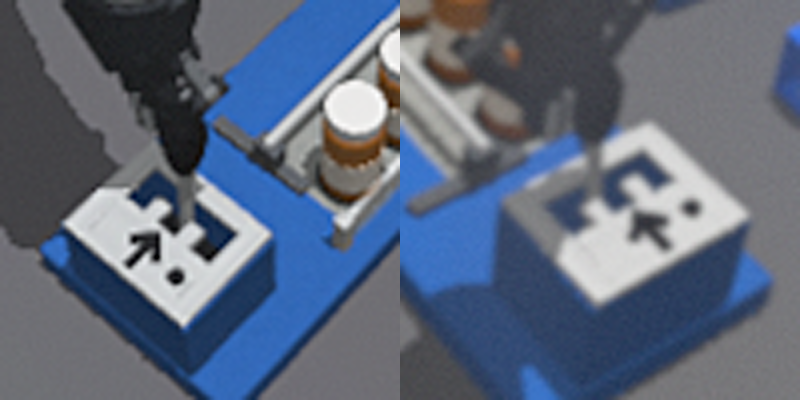

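```bash
python3 - <<'E'
from fit import *
p=[.5912,-.0022,.118]
def px(k,X,o,add): return np.round((proj(k,W(p,X))-o)*4+[add,0],1)
for kx in(-8,-4,0,4):
    for L in(90,125,168):
        v=np.array([kx,16,167]);X=np.array([0,-125,20])+v*L/168
        print(kx,L,px(S,X,[255,210],0),px(D,X,[335,210],400))
for n,X in dict(notchmid=(0,-134,113),stud_slotmid=(0,-117,113),tooth1tip=(-15,-125,113),tooth2tip=(15,-125,113),slotL=(-39,-108,113),slotR=(39,-108,113),notchfarR=(39,-143,113)).items(): print(n,px(S,X,[255,210],0),px(D,X,[335,210],400))
E
```

```text
-8 90 [184.5 201.9] [590.8 184.2]
-8 125 [183.  171.7] [590.9 141.9]
-8 168 [181.2 132.5] [591.1  86.9]
-4 90 [186.7 203.7] [593.7 182.7]
-4 125 [186.3 174.3] [595.  139.8]
-4 168 [185.6 136. ] [596.8  84.1]
0 90 [189.  205.6] [596.6 181.2]
0 125 [189.5 176.9] [599.1 137.7]
0 168 [190.1 139.6] [602.4  81.3]
4 90 [191.3 207.4] [599.4 179.7]
4 125 [192.7 179.6] [603.2 135.6]
4 168 [194.7 143.2] [608.1  78.5]
notchmid [170.6 220.5] [616.5 197.1]
stud_slotmid [188.1 203.6] [597.8 177.9]
tooth1tip [164.  198.5] [586.2 197.6]
tooth2tip [196.  224.8] [626.7 176.2]
slotL [156.5 161.7] [534.8 195.5]
slotR [239.4 229. ] [639.6 141.2]
notchfarR [203.4 264.9] [678.7 179.4]
```

Request:
apply_moves(
  angular=[
    [0,0,0],
    [0,0,0],
    [0,0,0],
    [0,0,0],
    [0,0,0],
    [0,0,0],
    [0,0,0],
    [0,0,0],
    [0,0,0],
    [0,0,0],
    [0,0,0],
  ],
  dp=[
    [1.5,0,0],
    [3,0.4,0],
    [3,0.4,0],
    [-5,-1,0],
    [-14,-2,0],
    [-16,20,0],
    [-18,40,0],
    [-5,43,0],
    [15,45,0],
    [31,46,0],
    [31,46,0],
  ],
  jaw=[0,0,0,0,0,0,0,0,0,0,0],
)

```text
time_s: 18.02
eef_pos: [0.5996, -0.0672, 0.188]
ee_rot: [-0.706, 0.706, 0.043, -0.042]
contact_force: [-0.4, 0.6, -0.5]
width: -0.0001
```

Request:
apply_moves(
  angular=[
    [0,0,0],
    [0,0,0],
    [0,0,0],
    [0,0,0],
    [0,0,0],
    [0,0,0],
    [0,0,0],
    [0,0,0],
    [0,0,0],
    [0,0,0],
    [0,0,0],
    [0,0,0],
  ],
  dp=[
    [0.5,-5,0],
    [1,-10,0],
    [2,-15,0],
    [2.5,-20,0],
    [3,-25,0],
    [3.5,-30,0],
    [4,-34,0],
    [4.5,-38,0],
    [5,-42,0],
    [5.5,-45,0],
    [5.5,-47,0],
    [5.5,-47,0],
  ],
  jaw=[0,0,0,0,0,0,0,0,0,0,0,0],
)

```text
time_s: 19.52
eef_pos: [0.6035, -0.1144, 0.1883]
ee_rot: [-0.706, 0.706, 0.042, -0.042]
contact_force: [0.6, 0.7, 0.9]
width: -0.0001
```

Low force so far; continue to the stop.

Request:
apply_moves(
  angular=[
    [0,0,0],
    [0,0,0],
    [0,0,0],
    [0,0,0],
  ],
  dp=[
    [0,-2,0],
    [0,-3,0],
    [0.5,-4,0],
    [0.5,-4,0],
  ],
  jaw=[0,0,0,0],
)

```text
time_s: 20.02
eef_pos: [0.6039, -0.118, 0.1883]
ee_rot: [0.706, -0.706, -0.042, 0.042]
contact_force: [0.1, 2.1, 0.5]
width: 0.0003
```

Request:
apply_moves(
  angular=[
    [0,0,0],
    [0,0,0],
    [0,0,0],
    [0,0,0],
  ],
  dp=[
    [0,-1,0],
    [0,-2,0],
    [0,-3,0],
    [0,-3,0],
  ],
  jaw=[0,0,0,0],
)

```text
time_s: 20.52
eef_pos: [0.604, -0.1194, 0.1883]
ee_rot: [0.707, -0.704, -0.043, 0.043]
contact_force: [0.7, 7.5, 1.3]
width: 0.0
```

Request:
apply_moves(
  angular=[
    [0,0,0],
    [0,0,0],
    [0,0,0],
    [0,0,0],
    [0,0,0],
    [0,0,0],
    [0,0,0],
    [0,0,0],
  ],
  dp=[
    [0,10,0],
    [-2,25,10],
    [-2,30,50],
    [-2,30,100],
    [-60,40,110],
    [-120,60,110],
    [-150,70,110],
    [-150,70,110],
  ],
  jaw=[0,0,0,0,0,0,0,0],
)

```text
time_s: 21.52
eef_pos: [0.4514, -0.0505, 0.2995]
ee_rot: [-0.705, 0.706, 0.043, -0.043]
contact_force: [0.1, -0.3, -0.1]
width: -0.0
```

```bash
python3 - <<'E'
from h import *
c,s=snap('scene','c8');snap('side','s8');print(s['eef_pos'],s['contact_force'],s['time_s'])
f=lambda i,k:cv2.resize(i,None,fx=k,fy=k,interpolation=cv2.INTER_CUBIC)
o=np.hstack([f(cv2.imread('pics/c8.png')[190:320,255:385],3),f(cv2.imread('pics/s8.png')[180:310,310:440],3)]);cv2.imwrite('pics/comp8.png',o)
E
```

```text
[ 0.45143284 -0.05046645  0.29945738] [ 0.07900531 -0.33672095 -0.06442096] 21.525
```

View pics/comp8.png

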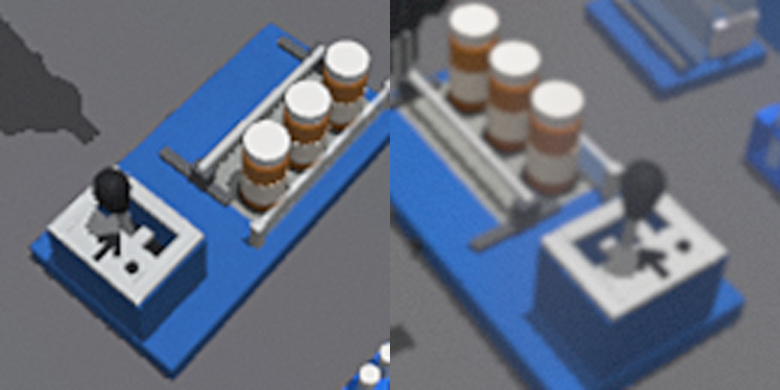

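```bash
python3 - <<'E'
from fit import *
p=[.5912,-.0022,.118]
for k,o,a in((S,[255,190],0),(D,[310,180],390)):
    for X in((0,-142,187),(-10,-142,187),(10,-142,187),(0,-130,187),(40,11,128),(40,73,128),(40,135,128)):print(X,((proj(k,W(p,X))-o)*3+[a,0]).round())
E
python3 -c "
from cell import *
print(finish_job(),get_state()['contact_force'])"
```

```text
(0, -142, 187) [115. 190.]
(-10, -142, 187) [107. 183.]
(10, -142, 187) [124. 197.]
(0, -130, 187) [125. 181.]
(40, 11, 128) [267. 138.]
(40, 73, 128) [308.  97.]
(40, 135, 128) [348.  58.]
(0, -142, 187) [646. 179.]
(-10, -142, 187) [635. 184.]
(10, -142, 187) [657. 174.]
(0, -130, 187) [635. 169.]
(40, 11, 128) [557.  95.]
(40, 73, 128) [514.  54.]
(40, 135, 128) [475.  16.]
the job is handed in; nothing more can be done
the job is handed in; nothing more can be done
```

I stood the stray jar on the empty pad (mixer y = +135 mm), released it gently, and pushed the lever with closed fingers out of its notch, along the slot and into the middle notch, which the arrow points at. The job was handed in at about 21.5 s; `finish_job()` reports no verdict.

**Jars:** in the scene picture the three caps line up within about 1 crop pixel (about 1 mm) of where well-placed jars should appear. The side camera reads up to about 10 mm off, an offset I had already measured before the pick. I judged the jar's centring from the scene and wrist cameras.

**Lever:** the push ended against a hard stop at about 7.5 N. The scene picture puts the knob 2–3 mm from its expected place in the middle notch. The side picture shows it in the same notch, roughly 5 mm off, which is again that camera's offset. The rail has moved towards the jars.

**Arm:** it finished clear of everything, with contact force at the noise level. I did not move near the bystanders, but I did not recheck their positions in a final picture.

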